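Set up a lens for UV curing and start the lamp

ROBOT

A 6-joint arm with a two-finger parallel gripper is mounted at the origin on a cart in front of the work surface, level with it; the furniture and walls round the work are solid. World frame = base frame: x ahead of the robot, y to its left, z up, the work surface at z = 0. Lengths are in m, angles in degrees, forces in N, time in s.
With the tool pointing down it reaches from about 0.4 to 0.825 m from the base axis. Payload 7 kg.
Tool frame: the origin (TCP) lies between the finger pads; the fingertips stand 22 mm ahead of it and the grasp point (between the pads) lies 3 mm ahead of it; z points along the fingers, y is the line along which they close (so a half turn about z gives the same grasp; the last joint's range is limited). The gripper opens to 88 mm and grips with 3 to 60 N. Pads are 19 mm wide; open, the fingers measure 130 mm over their backs; the gripper's body (78 mm by 193 mm) begins 47 mm behind the grasp point.
Start: joints at [90.59, 20.546, 0.682, 0, -70.136, -16.507], TCP at [0.185, 0.649, 0.249] pointing down, gripper open.
Joint ranges: [-176.03, 176.03], [-82.01, 121.73], [-58.28, 71.71], [-173.87, 95.51], [-174.79, -0.11], [-173.66, 173.66]. Speed limits (degrees/s): [136.94, 136.94, 172.46, 180, 180, 180].

INTERFACE

Orientations are given as [roll, pitch, yaw] about the fixed x, y, z axes, in that order (R = Rz(yaw) Ry(pitch) Rx(roll)).
In Python, from plant import r, vision gives the robot as it stands.
- The arm moves only by the shell command python3 -m pendant 'ROWS' [FORCE]. ROWS is JSON, a list that holds one entry, the list of rows, each a list of 7 numbers: the shift along the tool's x, y, z scaled (see below), then the turn, a rotation vector about the tool's x, y, z scaled (see below), then the opening, from -1 (shut) to 1 (fully open). In form: [[[x, y, z, wx, wy, wz, fingers], ...]]. A call has exactly 8 rows; each row shifts and turns the commanded pose from where the row before left it, along the tool's axes as they then stand; what a row does not reach is not made up. The controller multiplies each number of a shift by 20 mm and each number of a turn by 4 degrees. A row lasts 1/10 s, in which the tool goes at most 50 mm and 8.59 degrees, less where a joint would pass 70% of its speed; a pose out of reach is approached as far as the arm can. A call with a number of a shift or a turn outside -1 to 1 is refused whole. A call with a gripper value outside its range is refused whole. The fingers move at their own pace and stop on an object; FORCE is the grip in N (left out, the last holds). Time passes only in rows, so rows that do not move let the fingers close, or fill a call up. It gives the time, the measured TCP pose, the force, the opening and the grip force at its end, in the units of the state.
- r.get_state(): the state, without advancing time (a new reading comes with each control period).
- vision.capture(name): name is "side" or "top"; returns a dict with "frame" (480x640x3 uint8, blue, green, red), "depth" (480x640 float32, m along the optical axis (not along the pixel's ray), 0 where there is no reading), "camera_matrix" (3x3 intrinsics, pixels), "k1" (the pictures are not rectified: a ray, as slopes to the right and down, at radius r is drawn at 1 + k1 r^2 times it, then the intrinsics apply), "extrinsics" (4x4, takes a point from world to camera coordinates). Camera axes: x right, y up, looking along -z (the intrinsics and any distortion apply to the point x, -y, -z); pixel columns grow to the right and rows downward; lengths in m; the calibration is good to about 2 mm. A picture is of the moment at which its call begins.
- r.close_job(): hands the job in; it is judged then, once.
The state is a dict: "time_s": time; "joints": joint angles; "qd": joint speeds; "joint_torque": joint torques, N m; "tcp_pos": TCP position; "eef_rot": TCP orientation; "contact_force": force on the tool from outside, world axes, zero at the start; "moment": the same for the moment, N m; "gripper_width": finger opening in m; "gripper_force": force on a finger pad.
Only numpy, scipy, OpenCV 4.12 (cv2) and the standard library are available. Lean on these libraries where they do the work, as an engineer would, in place of code of your own. Each camera call takes 0.05 s, during which the arm holds its last target. There are 200 camera calls.

TASK

Get the freshly bonded lens ready under the curing lamp and start the cure: set the lens cell down upright, centred on the printed ring of the stage, swing the lamp head round until it is directly over the ring, and level it so that it faces straight down. Click the selector knob round to the yellow mark, and only when all of that is set press the green start button fully in and let it go. Keep the lens cell upright throughout, as its glue is still wet, and leave the other things on the table where they are.

Things in the scene. Friction and masses are not known exactly. Their poses are not given: they have to be found in the camera images.
- lens_cell: loose round aluminium cell holding a glass lens, 52 mm in diameter, 20 mm high (the lens bulges 3 mm more), about 90 g; origin: centre of its underside, z up; grasp it across its diameter
- station: fixed curing station: grey base plate 236 x 320 x 12 mm with a stage (left), a column behind it and a grey control box (right; 182 x 134 mm, top at 64 mm). Origin: on the table under the plate; x away from the robot, y left, z up at yaw 0 (yaw within 0.25 rad). In its frame, mm: stage centre (-45, 85), column (95, 85), selector (28, -100), start button (-58, -100)
- stage_mark (a point): centre of the printed white ring (inside diameter 62 mm, outside 67 mm) on the black stage disc, on its top surface, 18 mm above the table; axes as the station's
- swing_axis (a point): point on the vertical column axis at the height of the lamp's tilt axis, 150 mm above the table; its x axis points from the lamp to the column
- lamp_pivot (a point): middle of the lamp head on its tilt axis, 140 mm from the column axis, 150 mm above the table; its y axis is the horizontal tilt axis (turns with the arm, not with the tilt). The head is a dark drum 60 mm in diameter, from 29 mm below to 35 mm above this point, in a light grey fork 88 mm wide (104 mm over its black side wheels)
- lamp_grip (a point): point on the axis of the orange handle on top of the lamp head, 59 mm from the tilt axis: a rod 14 mm in diameter, its foot 34 mm and its end 76 mm from the tilt axis; z axis along the rod, away from the lamp. The head stays at any swing and tilt at which it is left (1 to 2 N at the handle moves it)
- lamp_window (a point): centre of the violet lamp window on the lower face of the head, 29 mm below the tilt axis when level
- swing (a joint): turn of the lamp arm on the column, rad: 0 with the lamp straight over the stage mark, growing as it swings anticlockwise seen from above, towards the control box, where it is parked; range -0.5 to 1.75
- lamp_tilt (a joint): tilt of the lamp head, rad: 0 when it faces straight down with the handle upright; positive when the handle leans away from the column; range -0.5 to 0.9
- selector (a joint): angle of the selector, rad, growing clockwise seen from above; six clicks (ball detent) at 0, 0.5, 1.0, 1.5, 2.0, 2.5. The yellow mark is the click at 1.5; the other marks are white. The bar points (1.25 minus this value) anticlockwise of the station's x axis. Passing a click takes about 0.1 N m
- selector_axis (a point): point on the vertical selector axis, 83 mm above the table, 19 mm above the panel. The knob is a light grey bar 44 mm long, 12 mm thick, from 6 to 26 mm above the panel, on a black disc 48 mm in diameter; grasp the bar across its 12 mm. A red line marks its pointing end
- selector_pointer (a point): the pointing end of the selector bar, 22 mm from the axis
- yellow_mark (a point): the large yellow dot on the panel, 36 mm from the selector axis
- start (a joint): travel of the start button, m: 0 released, 0.005 fully in; springs back
- start_top (a point): middle of the top of the green start button, 22 mm in diameter; 4.5 N presses it fully in (5 mm)
- bottle_amber: bystander: small amber bottle, 37 mm in diameter, 95 mm high; origin: centre of its underside
- stopwatch: bystander: black stopwatch, 70 x 58 x 17 mm; origin: centre of its underside
- safety_spectacles: bystander: clear safety spectacles, 113 x 127 x 43 mm; origin: under their middle
- marker_red: bystander: white marker pen with a red cap, 18 x 132 x 19 mm; origin: under its middle

How it is judged:
By the outcome, as a careful person would: the job done as asked, in the order asked, and still so for the second after the job is handed in, with the robot touching nothing.
It also fails if it takes over 72 s, if anything falls off the work surface, if the arm or the gripper's body presses on something with over 40 N, if the wrist force passes 120 N, or if a joint passes its speed limit or range.

## Working session

There is one attempt and no reset: what is moved stays moved. The work goes in short steps, Python scripts to look and compute and a shell command to move; the robot and the scene stay as the last step left them, time stands still between calls to the robot, and variables do not carry over. Pictures are saved under pics/ and viewed, at most 10 in all, crops included, and the job is handed in when it is done.

```bash
mkdir -p pics; ls
cat > h.py <<'E'
import numpy as np, cv2
from plant import r, vision
def cap(n):
    c=vision.capture(n); return c
def ray(c,u,v):
    K=np.array(c["camera_matrix"]); T=np.array(c["extrinsics"])
    d=np.array([(u-K[0,2])/K[0,0],(v-K[1,2])/K[1,1]]); x=d.copy()
    for _ in range(30): x=d/(1+c["k1"]*(x@x))
    R=T[:3,:3]; o=-R.T@T[:3,3]
    return o, R.T@np.array([x[0],-x[1],-1.])
def onz(c,u,v,z):
    o,d=ray(c,u,v); return o+d*(z-o[2])/d[2]
def dep(c,u,v):
    o,d=ray(c,u,v); return o+d*float(c["depth"][int(round(v)),int(round(u))])
def proj(c,p):
    K=np.array(c["camera_matrix"]); T=np.array(c["extrinsics"])
    q=T[:3,:3]@np.asarray(p)+T[:3,3]; x=np.array([q[0],-q[1]])/-q[2]; x=x*(1+c["k1"]*(x@x))
    return K[0,0]*x[0]+K[0,2],K[1,1]*x[1]+K[1,2]
def tri(a,ua,b,ub):
    o1,d1=ray(a,*ua);o2,d2=ray(b,*ub);d1/=np.linalg.norm(d1);d2/=np.linalg.norm(d2)
    s=np.linalg.lstsq(np.c_[d1,-d2],o2-o1,rcond=None)[0]
    p,q=o1+s[0]*d1,o2+s[1]*d2
    return (p+q)/2,np.linalg.norm(p-q)
E
python3 - <<'E'
from h import *
for n in("side","top"):
    c=cap(n); cv2.imwrite(f"pics/{n}0.png",c["frame"]); np.save(f"{n}0.npy",c,allow_pickle=True)
    T=np.array(c["extrinsics"]); print(n,-T[:3,:3].T@T[:3,3],c["camera_matrix"],c["k1"],(c["depth"]>0).mean())
print(r.get_state())
E
```

```text
pics
side [ 0.33422019 -0.56494089  1.00813921] [[489.65649727   0.         322.19343218]
 [  0.         489.65649727 238.66829394]
 [  0.           0.           1.        ]] -0.039185741652040904 0.99587890625
top [ 0.41759223 -0.00700107  1.52085262] [[498.12761926   0.         319.42494492]
 [  0.         498.12761926 243.828258  ]
 [  0.           0.           1.        ]] 0.04701343764706977 0.9960807291666667
{'time_s': 0.1, 'joints': array([ 9.05891374e+01,  2.05848561e+01,  6.40385238e-01, -1.63059583e-02,
       -7.01341791e+01, -1.65069264e+01]), 'qd': array([0.12033642, 0.01370599, 0.08416902, 0.03455818, 0.03264575,
       0.0233875 ]), 'joint_torque': array([-1.32570232e-03, -5.84166098e+01,  2.93749076e+01,  7.01548263e+00,
        1.01277253e-02, -4.92106869e-05]), 'tcp_pos': array([0.18504396, 0.64874365, 0.24775913]), 'eef_rot': array([ 1.79920236e+02, -7.65086511e-03, -1.59233353e+01]), 'contact_force': array([ 0.03914335, -0.38769957, -0.37417295]), 'moment': array([-0.03829445, -0.00692226,  0.0122522 ]), 'gripper_force': 0.0, 'gripper_width': 0.08749471223879463}
```

View pics/side0.png

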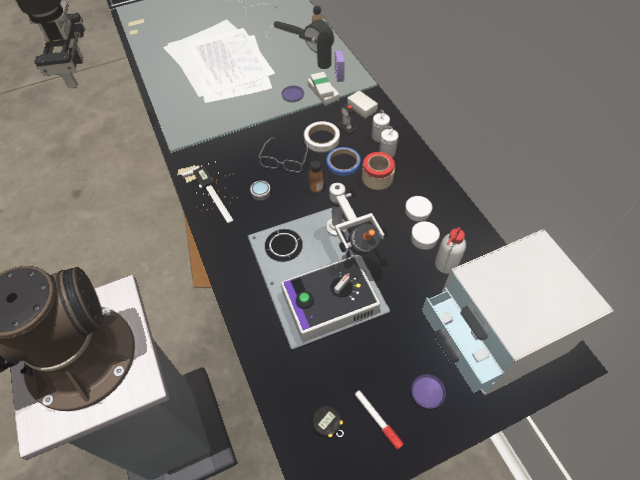

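View pics/top0.png

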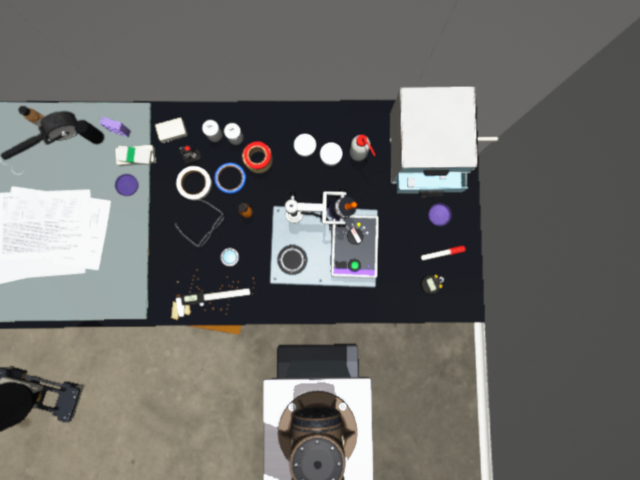

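The side view shows the lens cell at about (260,190), the ring at (284,244), the handle at (370,235), the selector at (342,283) and the button at (305,299). In the top view they are at (230,257), (292,260), (346,206), (357,236) and (355,265). Next I'll measure each one in both views.

```bash
cat > m.py <<'E'
from h import *
def blob(c,win,f,mn=8):
    u0,v0,u1,v1=win; hsv=cv2.cvtColor(c["frame"],cv2.COLOR_BGR2HSV).astype(int)
    m=np.zeros(hsv.shape[:2],np.uint8); m[v0:v1,u0:u1]=f(hsv[v0:v1,u0:u1]).astype(np.uint8)
    n,l,s,ce=cv2.connectedComponentsWithStats(m)
    if n<2: return None
    i=1+np.argmax(s[1:,4]); return ce[i],s[i],(l==i)
green=lambda h:(h[...,0]>45)&(h[...,0]<85)&(h[...,1]>120)&(h[...,2]>60)
orange=lambda h:(h[...,0]<18)&(h[...,1]>140)&(h[...,2]>110)
white=lambda h:(h[...,1]<40)&(h[...,2]>150)
yellow=lambda h:(h[...,0]>18)&(h[...,0]<35)&(h[...,1]>120)&(h[...,2]>110)
blue=lambda h:(h[...,0]>85)&(h[...,0]<115)&(h[...,1]>30)&(h[...,2]>90)
red=lambda h:((h[...,0]<8)|(h[...,0]>172))&(h[...,1]>120)&(h[...,2]>90)
E
python3 - <<'E'
from m import *
S=np.load("side0.npy",allow_pickle=True).item();T=np.load("top0.npy",allow_pickle=True).item()
W={"btn":((295,288,316,308),(345,256,366,274),green),"handle":((358,224,385,245),(336,196,360,216),orange),
"yellow":((345,275,370,297),(350,220,375,245),yellow),"lensblue":((245,175,275,205),(218,245,242,269),lambda h:h[...,2]>70),
"ring":((268,232,300,256),(280,248,304,272),lambda h:(h[...,2]>120)&(h[...,1]<60)),"red":((330,270,356,296),(345,225,370,250),red)}
for k,(a,b,f) in W.items():
    A=blob(S,a,f);B=blob(T,b,f)
    if A is None or B is None: print(k,A is None,B is None);continue
    print(k,A[0].round(1),A[1],B[0].round(1),B[1]); p,e=tri(S,A[0],T,B[0]); print("  tri",p.round(4),"err",e.round(4),"dep",dep(S,*A[0]).round(4),dep(T,*B[0]).round(4))
def crop(c,x0,y0,x1,y1,s): return cv2.resize(c["frame"][y0:y1,x0:x1],None,fx=s,fy=s,interpolation=cv2.INTER_CUBIC)
cv2.imwrite("pics/c1.png",np.hstack([crop(S,240,170,400,350,2.5*1),crop(T,215,180,375,360,2.5)]))
E
```

```text
btn [303.9 296.5] [300 293   9   8  60] [354.4 264.8] [351 261   8   9  57]
  tri [ 0.4844 -0.1129  0.0869] err 0.0004 dep [ 0.4847 -0.1112  0.0835] [ 0.4846 -0.1129  0.0883]
handle [369.1 233.3] [364 230  11  10  53] [350.5 205.3] [345 202  12   8  65]
  tri [ 0.6385 -0.0967  0.2042] err 0.0003 dep [ 0.6334 -0.1048  0.218 ] [ 0.6372 -0.0962  0.2111]
yellow [357.3 284.9] [354 283   7   4  16] [358.2 224.2] [357 223   4   4  11]
  tri [ 0.6042 -0.1274  0.0684] err 0.0012 dep [ 0.6039 -0.1268  0.0674] [ 0.6051 -0.1277  0.0661]
lensblue [259.8 189.4] [250 180  21  20 330] [229.2 256.7] [220 247  19  20 301]
  tri [0.5167 0.26   0.0153] err 0.0013 dep [0.5142 0.2517 0.0254] [0.5169 0.2587 0.0219]
ring [283.6 244.3] [269 232  29  24 126] [291.6 259.4] [280 248  24  24 176]
  tri [0.5068 0.0713 0.018 ] err 0.0005 dep [0.5071 0.0715 0.0176] [0.5067 0.0715 0.0146]
red False True
```

View pics/c1.png

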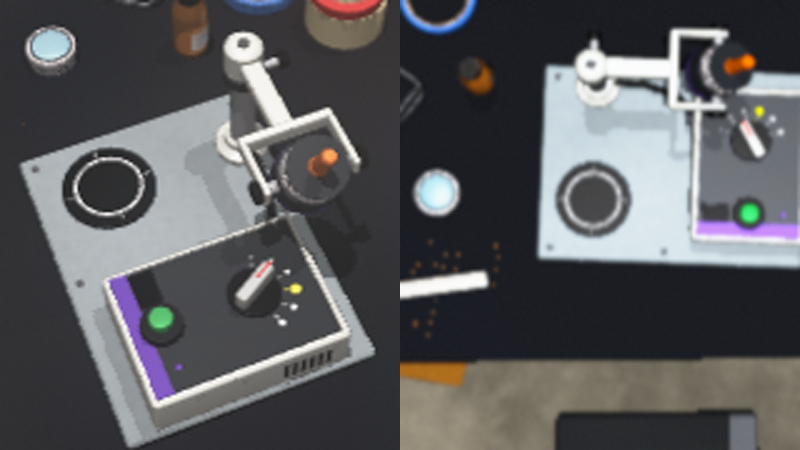

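The crops show the cell at (50,48) and the ring at (108,187) in the side half. The handle leans away from the column and the lamp is parked over the box. The selector bar points up-left in the top half. Next I'll fit the station frame, the bar angle and the cell centre.

```bash
cat > st.py <<'E'
import numpy as np
S=np.array([[-58,-100],[62.9,-108.9],[-45,85]])/1e3; 
W=np.array([[.4844,-.1129],[.6042,-.1274],[.5068,.0713]])
a=S-S.mean(0);b=W-W.mean(0)
yaw=np.arctan2((a[:,0]*b[:,1]-a[:,1]*b[:,0]).sum(),(a*b).sum())
R=np.array([[np.cos(yaw),-np.sin(yaw)],[np.sin(yaw),np.cos(yaw)]]); t=W.mean(0)-R@S.mean(0)
w=lambda x,y:R@np.array([x,y])/1e3+t
E
python3 - <<'E'
from m import *; from st import *
print("yaw",np.degrees(yaw),"t",t,"res mm",((S@R.T+t-W)*1e3).round(1).tolist())
for n,p in dict(ring=(-45,85),col=(95,85),sel=(28,-100),btn=(-58,-100)).items(): print(n,w(*p).round(4))
Sd=np.load("side0.npy",allow_pickle=True).item();T=np.load("top0.npy",allow_pickle=True).item()
# selector bar: light pixels near axis, dropped on bar-top plane
for nm,c,win in(("side",Sd,(325,268,362,300)),("top",T,(343,224,372,250))):
    P=[]
    for v in range(win[1],win[3]):
        for u in range(win[0],win[2]):
            p=onz(c,u,v,.090)[:2]-w(28,-100); px=c["frame"][v,u].astype(int)
            if np.hypot(*p)<.026 and px.max()>110: P.append([*p,px[2]-px[0]])
    P=np.array(P); q=P[:,:2]-P[:,:2].mean(0); u_,s_,vt=np.linalg.svd(q,full_matrices=False); d=vt[0]
    rd=P[P[:,2]>35][:,:2]; d=d*np.sign((rd.mean(0)-P[:,:2].mean(0))@d)
    ang=np.degrees(np.arctan2(d[1],d[0])-yaw); print(nm,len(P),len(rd),"centre",(P[:,:2].mean(0)*1e3).round(1),"pt ang st",ang.round(1),"value",1.25-np.radians(ang),"extent",np.ptp(q@d))
# cell: depth points
for nm,c,win in(("side",Sd,(245,175,277,207)),("top",T,(216,243,246,272))):
    Q=np.array([dep(c,u,v) for v in range(win[1],win[3]) for u in range(win[0],win[2])])
    Q=Q[(Q[:,2]>.014)]; (cx,cy),rr=cv2.minEnclosingCircle(Q[:,:2].astype(np.float32)); print(nm,len(Q),cx,cy,rr,np.percentile(Q[:,2],[10,50,90,99]))
B=blob(Sd,(245,175,277,207),blue);C=blob(T,(216,243,246,272),blue)
print(B[0],B[1],C[0],C[1],tri(Sd,B[0],T,C[0]))
p,e=tri(Sd,blob(Sd,(245,175,277,207),blue)[0],T,C[0])
# column neighbourhood heights
for nm,c in(("side",Sd),("top",T)):
    Q=[dep(c,u,v) for v in range(180,260) for u in range(270,400)]; Q=np.array(Q); k=np.hypot(Q[:,0]-w(95,85)[0],Q[:,1]-w(95,85)[1])<.03
    print("col max z",Q[k,2].max(), Q[k][Q[k,2]>.14].mean(0))
E
```

```text
yaw -2.9144004447675202 t [ 0.54724923 -0.01576636] res mm [[-0.2, 0.2], [0.3, -0.3], [-0.2, 0.1]]
ring [0.5066 0.0714]
col [0.6464 0.0643]
sel [ 0.5701 -0.1171]
btn [ 0.4842 -0.1127]
side 115 14 centre [0.2 0.7] pt ang st 33.2 value 0.6697404555591664 extent 0.046787104563523106
top 102 8 centre [ 1.9 -2.8] pt ang st 30.7 value 0.713632905482698 extent 0.04918331658919228
side 273 0.42638760805130005 -0.13921543955802917 0.4356880784034729 [0.01844386 0.02275326 0.02608937 1.00813921]
top 227 0.4731994867324829 0.13740384578704834 0.1548415571451187 [0.01613633 0.02014443 0.02474065 0.0276877 ]
[259.59731544 187.58389262] [252 182  16  12 149] [228.34166667 256.01666667] [222 250  15  14 120] (array([0.51788214, 0.26174457, 0.020258  ]), np.float64(0.002276772207903788))
col max z 0.1740591069008518 [0.64312952 0.05650072 0.16268136]
col max z 0.1729067280580585 [0.64538153 0.05943386 0.16187466]
```

```bash
cat > go.py <<'E'
import sys; from h import *
from scipy.spatial.transform import Rotation as Ro
# go.py x y z yaw : shift (tool axes at present) in row units, and turn in row units
s=r.get_state(); Rm=Ro.from_euler("xyz",s["eef_rot"],degrees=True)
a=[float(x) for x in sys.argv[1:]]
d=Rm.inv().apply(np.array(a[:3])-s["tcp_pos"])/.02
Rt=Ro.from_euler("xyz",[180,0,a[3]],degrees=True)
print("t",round(s["time_s"],2),"tcp",s["tcp_pos"].round(4),"rot",s["eef_rot"].round(1),"w",round(s["gripper_width"],4),"F",s["contact_force"].round(1))
print("joints",s["joints"].round(0)); print("shift units",d.round(2),"turn units",((Rm.inv()*Rt).as_rotvec(degrees=True)/4).round(2))
E
python3 - <<'E'
from h import *
S=np.load("side0.npy",allow_pickle=True).item();T=np.load("top0.npy",allow_pickle=True).item()
print(onz(S,259.6,187.6,.0215),onz(T,228.3,256.,.0215),onz(T,229.2,256.7,.018))
E
python3 -m pendant '[[[0,0,0,0,0,-1,1],[0,0,0,0,0,-1,1],[0,0,0,0,0,-1,1],[0,0,0,0,0,-1,1],[0,0,0,0,0,0,1],[0,0,0,0,0,0,1],[0,0,0,0,0,0,1],[0,0,0,0,0,0,1]]]' 15
python3 go.py .517 .26 .1 0
```

```text
[0.51651231 0.26081652 0.0215    ] [0.51897279 0.26145511 0.0215    ] [0.51706028 0.25936832 0.018     ]
time_s: 0.9
tcp_pos: [0.1851, 0.649, 0.2485]
eef_rot: [180.0, 0.0, 0.0]
contact_force: [0.2, -0.0, 0.4]
gripper_width: 0.0879
gripper_force: 0.0
t 0.9 tcp [0.1851 0.649  0.2485] rot [180.   0.   0.] w 0.0879 F [ 0.2 -0.   0.4]
joints [ 91.  21.   1.  -0. -70.  -1.]
shift units [16.59 19.46  7.43] turn units [0.   0.   0.01]
```

```bash
python3 -m pendant '[[[0.83,0.97,0,0,0,0,1],[0.83,0.97,0,0,0,0,1],[0.83,0.97,0,0,0,0,1],[0.83,0.97,0,0,0,0,1],[0.83,0.97,0,0,0,0,1],[0.83,0.97,0,0,0,0,1],[0.83,0.97,0,0,0,0,1],[0.83,0.97,0,0,0,0,1]]]' >/dev/null
python3 -m pendant '[[[0.83,0.97,0,0,0,0,1],[0.83,0.97,0,0,0,0,1],[0.83,0.97,0,0,0,0,1],[0.83,0.97,0,0,0,0,1],[0.83,0.97,0,0,0,0,1],[0.83,0.97,0,0,0,0,1],[0.83,0.97,0,0,0,0,1],[0.83,0.97,0,0,0,0,1]]]' >/dev/null
python3 -m pendant '[[[0.83,0.97,0.5,0,0,0,1],[0.83,0.97,0.9,0,0,0,1],[0.83,0.97,1,0,0,0,1],[0.83,0.97,1,0,0,0,1],[0,0,1,0,0,0,1],[0,0,1,0,0,0,1],[0,0,1,0,0,0,1],[0,0,0.8,0,0,0,1]]]'
python3 go.py .517 .26 .025 0
```

```text
time_s: 3.3
tcp_pos: [0.5176, 0.2606, 0.1036]
eef_rot: [180.0, 0.0, 0.0]
contact_force: [-0.2, 0.2, 0.7]
gripper_width: 0.0879
gripper_force: 0.0
t 3.3 tcp [0.5176 0.2606 0.1036] rot [180.   0.   0.] w 0.0879 F [-0.2  0.2  0.7]
joints [ 46.  19. -22.  -0. -49.  44.]
shift units [-0.03  0.03  3.93] turn units [0.   0.01 0.  ]
```

```bash
python3 -m pendant '[[[0,0,0.9,0,0,0,1],[0,0,0.9,0,0,0,1],[0,0,0.8,0,0,0,1],[0,0,0.6,0,0,0,1],[0,0,0.4,0,0,0,1],[0,0,0.1,0,0,0,1],[0,0,0,0,0,0,1],[0,0,0,0,0,0,1]]]'
python3 -m pendant '[[[0,0,0,0,0,0,-1],[0,0,0,0,0,0,-1],[0,0,0,0,0,0,-1],[0,0,0,0,0,0,-1],[0,0,0,0,0,0,-1],[0,0,0,0,0,0,-1],[0,0,0,0,0,0,-1],[0,0,0,0,0,0,-1]]]' 15
python3 go.py .5066 .0714 .1 0
```

```text
time_s: 4.1
tcp_pos: [0.5181, 0.2619, 0.0312]
eef_rot: [-180.0, -0.0, 0.1]
contact_force: [-0.8, -0.4, 0.3]
gripper_width: 0.0875
gripper_force: 0.0
time_s: 4.9
tcp_pos: [0.5177, 0.2615, 0.0306]
eef_rot: [180.0, 0.0, 0.1]
contact_force: [-0.4, -0.2, 1.4]
gripper_width: 0.0517
gripper_force: 15.0
t 4.9 tcp [0.5177 0.2615 0.0306] rot [1.8e+02 0.0e+00 1.0e-01] w 0.0517 F [-0.4 -0.2  1.4]
joints [ 46.  25. -26.   0. -39.  44.]
shift units [-0.57  9.51 -3.47] turn units [0.   0.   0.02]
```

```bash
python3 -m pendant '[[[0,0,-0.1,0,0,0,-1],[0,0,-0.2,0,0,0,-1],[0,0,-0.4,0,0,0,-1],[0,0,-0.6,0,0,0,-1],[0,0,-0.6,0,0,0,-1],[0,0,-0.5,0,0,0,-1],[0,0,-0.2,0,0,0,-1],[0,0,0,0,0,0,-1]]]' 25
python3 - <<'E'
from h import *
S=cap("side");T=cap("top")
def crop(c,x0,y0,x1,y1,s): return cv2.resize(c["frame"][y0:y1,x0:x1],None,fx=s,fy=s,interpolation=cv2.INTER_CUBIC)
cv2.imwrite("pics/g1.png",np.hstack([crop(S,220,120,300,220,5),crop(T,190,205,270,305,5)]))
E
python3 go.py .5066 .0714 .0495 0
```

```text
time_s: 5.7
tcp_pos: [0.5181, 0.2619, 0.0837]
eef_rot: [-179.9, -0.1, 0.1]
contact_force: [0.2, -0.4, -1.6]
gripper_width: 0.0511
gripper_force: 25.0
t 5.8 tcp [0.5175 0.2615 0.0825] rot [-1.8e+02  0.0e+00  1.0e-01] w 0.0512 F [-0.  -0.2 -1.3]
joints [ 46.  21. -23.  -0. -46.  44.]
shift units [-0.56  9.5   1.65] turn units [-0.    0.    0.02]
```

View pics/g1.png

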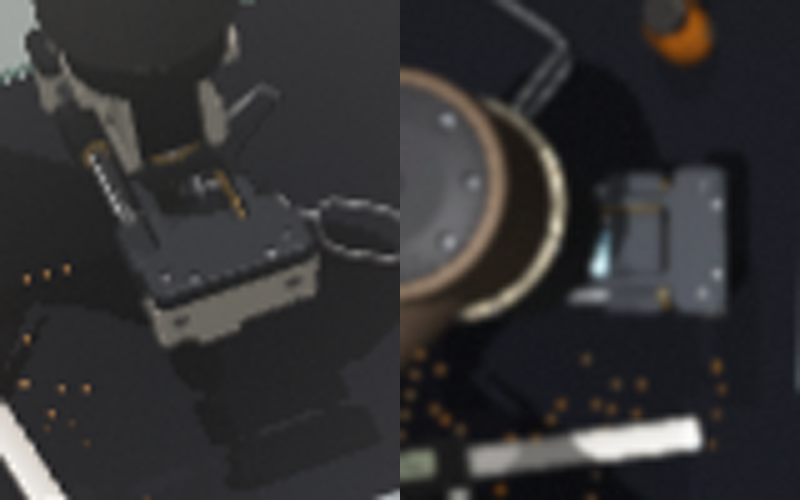

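The gripper hides the cell, though a glint of lens is visible at (600,250). The grip width of 51 mm and the vertical load show it is held. I'll carry it over the ring now.

```bash
python3 -m pendant '[[[0,0.3,0,0,0,0,-1],[0,0.5,0,0,0,0,-1],[-0.1,0.7,0,0,0,0,-1],[-0.1,0.8,0,0,0,0,-1],[-0.1,0.8,0,0,0,0,-1],[-0.1,0.8,0,0,0,0,-1],[-0.1,0.8,0,0,0,0,-1],[-0.06,0.8,0,0,0,0,-1]]]' >/dev/null
python3 -m pendant '[[[0,0.8,0,0,0,0,-1],[0,0.8,0,0,0,0,-1],[0,0.8,0,0,0,0,-1],[0,0.7,0,0,0,0,-1],[0,0.5,0,0,0,0,-1],[0,0.3,0,0,0,0,-1],[0,0.1,0,0,0,0,-1],[0,0,0,0,0,0,-1]]]' >/dev/null
python3 -m pendant '[[[0,0,0.3,0,0,0,-1],[0,0,0.4,0,0,0,-1],[0,0,0.3,0,0,0,-1],[0,0,0.2,0,0,0,-1],[0,0,0.1,0,0,0,-1],[0,0,0,0,0,0,-1],[0,0,0,0,0,0,-1],[0,0,0,0,0,0,-1]]]'
python3 go.py .5066 .0714 .0495 0
```

```text
time_s: 8.2
tcp_pos: [0.5069, 0.0716, 0.0568]
eef_rot: [-180.0, -0.0, 0.1]
contact_force: [-0.3, -0.3, -0.7]
gripper_width: 0.0511
gripper_force: 25.0
t 8.2 tcp [0.5069 0.0716 0.0568] rot [-1.8e+02 -0.0e+00  1.0e-01] w 0.0511 F [-0.3 -0.3 -0.7]
joints [ 30.  18. -33.   0. -39.  60.]
shift units [-0.02  0.01  0.36] turn units [-0.   -0.01  0.02]
```

```bash
python3 -m pendant '[[[0,0,0.1,0,0,0,-1],[0,0,0.1,0,0,0,-1],[0,0,0.05,0,0,0,-1],[0,0,0.05,0,0,0,-1],[0,0,0.05,0,0,0,-1],[0,0,0,0,0,0,-1],[0,0,0,0,0,0,-1],[0,0,0,0,0,0,-1]]]' | head -4
```

```text
time_s: 9.0
tcp_pos: [0.5068, 0.0716, 0.0496]
eef_rot: [-180.0, -0.0, 0.1]
contact_force: [-0.3, 0.7, -0.2]
```

```bash
python3 -m pendant '[[[0,0,0.03,0,0,0,-1],[0,0,0.02,0,0,0,-1],[0,0,0.02,0,0,0,-1],[0,0,0,0,0,0,-1],[0,0,0,0,0,0,-1],[0,0,0,0,0,0,-1],[0,0,0,0,0,0,-1],[0,0,0,0,0,0,-1]]]' | head -4
```

```text
time_s: 9.8
tcp_pos: [0.5068, 0.0716, 0.0486]
eef_rot: [-180.0, -0.0, 0.1]
contact_force: [-1.8, 0.4, 6.2]
```

```bash
python3 -m pendant '[[[0,0,0,0,0,0,-0.1],[0,0,0,0,0,0,0],[0,0,0,0,0,0,0.4],[0,0,0,0,0,0,1],[0,0,0,0,0,0,1],[0,0,0,0,0,0,1],[0,0,0,0,0,0,1],[0,0,0,0,0,0,1]]]' | head -4
python3 -m pendant '[[[0,0,-0.3,0,0,0,1],[0,0,-1,0,0,0,1],[0,0,-1,0,0,0,1],[0,0,-1,0,0,0,1],[0,0,-1,0,0,0,1],[0,0,-1,0,0,0,1],[0,0,-1,0,0,0,1],[0,0,-1,0,0,0,1]]]' >/dev/null
python3 -m pendant '[[[-0.5,0,-1,0,0,0,1],[-0.8,0,-1,0,0,0,1],[-0.8,0,-1,0,0,0,1],[-0.8,0,-1,0,0,0,1],[-0.8,0,-0.7,0,0,0,1],[-0.8,0,0,0,0,0,1],[-0.5,0,0,0,0,0,1],[0,0,0,0,0,0,1]]]'
python3 - <<'E'
from h import *
S=cap("side");T=cap("top"); np.save("side1.npy",S,allow_pickle=True); np.save("top1.npy",T,allow_pickle=True)
def crop(c,x0,y0,x1,y1,s): return cv2.resize(c["frame"][y0:y1,x0:x1],None,fx=s,fy=s,interpolation=cv2.INTER_CUBIC)
cv2.imwrite("pics/p1.png",np.hstack([crop(S,260,220,380,320,3.3),crop(T,270,190,390,290,3.3)]))
E
```

```text
time_s: 10.6
tcp_pos: [0.5068, 0.0716, 0.0481]
eef_rot: [180.0, 0.0, 0.1]
contact_force: [-0.2, -1.1, -0.5]
time_s: 12.2
tcp_pos: [0.4057, 0.0712, 0.2886]
eef_rot: [-180.0, -0.0, 0.1]
contact_force: [0.3, 0.1, -0.1]
gripper_width: 0.0871
gripper_force: 0.0
```

View pics/p1.png

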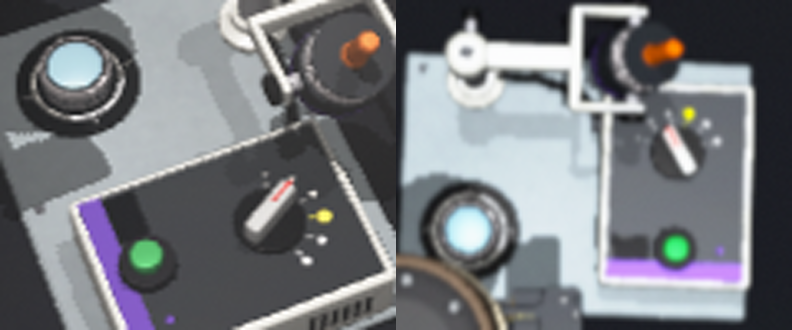

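The cell sits upright on the ring. In the side half the selector bar runs from (250,235) to (292,180), near the 0.5 click. Next I'll measure the centring, the bar angle and the handle line.

```bash
python3 - <<'E'
from m import *; from st import *
S=np.load("side1.npy",allow_pickle=True).item();T=np.load("top1.npy",allow_pickle=True).item()
B=blob(S,(265,225,300,262),blue);C=blob(T,(280,245,304,270),blue)
print(B[0],B[1],C[0],C[1],tri(S,B[0],T,C[0]),onz(S,*B[0],.0395),onz(T,*C[0],.0395))
S0=np.load("side0.npy",allow_pickle=True).item();T0=np.load("top0.npy",allow_pickle=True).item()
# same-window reference offset: cell bright disc in its first place used TCP (.5177,.2615)
B0=blob(S0,(245,175,277,207),blue);C0=blob(T0,(216,243,246,272),blue)
print("pickup ref",onz(S0,*B0[0],.0215),onz(T0,*C0[0],.0215))
for nm,c,win in(("side",S,(330,268,356,296)),("top",T,(345,222,370,246))):
    b=blob(c,win,lambda h:(h[...,2]>150)&(h[...,1]<60)); rd=blob(c,win,lambda h:((h[...,0]<8)|(h[...,0]>170))&(h[...,1]>50)&(h[...,2]>110))
    a=onz(c,*b[0],.09)[:2]; q=onz(c,*rd[0],.09)[:2]; ax=w(28,-100)
    f=lambda d:np.degrees(np.arctan2(d[1],d[0])-yaw)
    print(nm,b[0],b[1][4],rd[0],rd[1][4],"red from axis",f(q-ax),np.hypot(*(q-ax)),"red from bar",f(q-a))
x0,y0,x1,y1=(np.array(onz(S,260+u/3.3,220+v/3.3,.09)[:2]) for u,v in((250,235),(292,180))).__iter__().__next__().tolist()+onz(S,260+292/3.3,220+180/3.3,.09)[:2].tolist()
print("hand picked",np.degrees(np.arctan2(y1-y0,x1-x0)-yaw))
A=blob(S,(358,224,385,245),orange);D=blob(T,(336,196,360,216),orange)
col=w(95,85)
for e in (0,1):
    pass
def ends(m): 
    q=np.argwhere(m[2])[:,::-1].astype(float); mu=q.mean(0); d=np.linalg.svd(q-mu,full_matrices=False)[2][0]; s=(q-mu)@d; return mu+d*s.min(),mu+d*s.max(),
for X in ends(A):print("side end",X)
for X in ends(D):print("top end",X)
h,e=tri(S,A[0],T,D[0]); print("handle",h,e,"rel col",h[:2]-col, np.hypot(*(h[:2]-col)),"swing",np.degrees(np.arctan2(h[1]-col[1],h[0]-col[0])-yaw)-180)
E
python3 go.py .641 -.1 .30 87
```

```text
[282.06451613 239.07526882] [274 233  17  14 186] [291.015625  258.5859375] [284 252  16  15 128] (array([0.5065891 , 0.07215748, 0.04040681]), np.float64(0.0021953149954201767)) [0.5056633  0.07292538 0.0395    ] [0.50772425 0.07200211 0.0395    ]
pickup ref [0.5165252  0.26087103 0.0215    ] [0.51892097 0.26132998 0.0215    ]
side [340.98666667 282.74666667] 75 [345.28571429 277.07142857] 14 red from axis 34.19718239756456 0.014709296634842956 red from bar 33.59113938267808
top [355.5942029  235.37681159] 69 [352.2 228.8] 5 red from axis 28.333592852538803 0.020615389680834522 red from bar 29.082420376108935
hand picked 33.329168178073985
side end [363.28864196 236.80784834]
side end [373.74318673 230.56961143]
top end [356.19853892 203.77561463]
top end [344.67380264 206.72567328]
handle [ 0.63858842 -0.09653622  0.20374543] 0.00012186159817780806 rel col [-0.00785967 -0.16082974] 0.1610216778837341 swing -269.8833916555776
t 12.3 tcp [0.4069 0.0715 0.2882] rot [-1.8e+02 -0.0e+00  1.0e-01] w 0.0875 F [1.5 0.8 0.5]
joints [ 38.  -7. -26.   0. -71.  52.]
shift units [11.69  8.6  -0.59] turn units [  0.    -0.   -21.72]
```

```bash
python3 -m pendant '[[[0.5,0.3,0,0,0,0,1],[0.9,0.7,0,0,0,0,1],[1,0.7,0,0,0,0,1],[1,0.7,0,0,0,0,1],[1,0.7,0,0,0,0,1],[1,0.7,0,0,0,0,1],[1,0.7,0,0,0,0,1],[1,0.7,0,0,0,0,1]]]' >/dev/null
python3 -m pendant '[[[1,0.7,0,0,0,0.5,1],[1,0.8,0,0,0,0.5,1],[1,0.9,0,0,0,0.5,1],[0.6,0.5,0,0,0,0.75,1],[0,0,0,0,0,1,1],[0,0,0,0,0,1,1],[0,0,0,0,0,1,1],[0,0,0,0,0,1,1]]]' >/dev/null
python3 -m pendant '[[[0,0,0,0,0,1,1],[0,0,0,0,0,1,1],[0,0,0,0,0,1,1],[0,0,0,0,0,1,1],[0,0,0,0,0,1,1],[0,0,0,0,0,1,1],[0,0,0,0,0,1,1],[0,0,0,0,0,1,1]]]' >/dev/null
python3 -m pendant '[[[0,0,0,0,0,1,1],[0,0,0,0,0,1,1],[0,0,0,0,0,1,1],[0,0,0,0,0,1,1],[0,0,0,0,0,1,1],[0,0,0,0,0,1,1],[0,0,0,0,0,1,1],[0,0,0,0,0,1,1]]]'
python3 go.py .6385 -.0981 .211 -93
```

```text
time_s: 15.5
tcp_pos: [0.6249, -0.0947, 0.2867]
eef_rot: [179.9, -0.0, -89.1]
contact_force: [0.3, -0.3, -0.1]
gripper_width: 0.0877
gripper_force: 0.0
t 15.5 tcp [ 0.6249 -0.0947  0.2867] rot [179.9  -0.  -89.1] w 0.0877 F [ 0.3 -0.3 -0.1]
joints [  9.  15.  -2.   0. -73.  -8.]
shift units [ 0.18 -0.69  3.78] turn units [ 0.03 -0.01  0.97]
```

```bash
python3 -m pendant '[[[0.2,-0.7,0,0,0,0.9,1],[0,0,0.5,0,0,0,1],[0,0,0.9,0,0,0,1],[0,0,1,0,0,0,1],[0,0,0.8,0,0,0,1],[0,0,0.4,0,0,0,1],[0,0,0.2,0,0,0,1],[0,0,0,0,0,0,1]]]' |head -4
python3 -m pendant '[[[0,0,0,0,0,0,0],[0,0,0,0,0,0,-0.5],[0,0,0,0,0,0,-1],[0,0,0,0,0,0,-1],[0,0,0,0,0,0,-1],[0,0,0,0,0,0,-1],[0,0,0,0,0,0,-1],[0,0,0,0,0,0,-1]]]' 8
python3 go.py .6385 -.0981 .211 -93
```

```text
time_s: 16.3
tcp_pos: [0.6381, -0.0976, 0.2115]
eef_rot: [179.9, -0.0, -92.5]
contact_force: [0.3, 0.2, 0.2]
time_s: 17.1
tcp_pos: [0.6381, -0.0972, 0.2121]
eef_rot: [180.0, -0.0, -92.5]
contact_force: [-1.0, -0.1, 0.4]
gripper_width: 0.0291
gripper_force: 0.0
t 17.1 tcp [ 0.6381 -0.0972  0.2121] rot [180.   -0.  -92.5] w 0.0291 F [-1.  -0.1  0.4]
joints [  9.  19.  -6.   0. -65. -11.]
shift units [ 0.04 -0.02  0.06] turn units [ 0.   -0.    0.12]
```

```bash
python3 -m pendant '[[[0,0,0,0,0,0,-1],[0,0,0,0,0,0,-1],[0,0,0,0,0,0,-1],[0,0,0,0,0,0,-1],[0,0,0,0,0,0,-1],[0,0,0,0,0,0,-1],[0,0,0,0,0,0,-1],[0,0,0,0,0,0,-1]]]' 8
python3 -m pendant '[[[-0.15,0,-0.05,0,0,0,-1],[-0.25,0,-0.06,0,0,0,-1],[-0.25,0,-0.05,0,0,0,-1],[-0.25,0,-0.03,0,0,0,-1],[-0.2,0,-0.01,0,0,0,-1],[-0.03,0,0,0,0,0,-1],[0,0,0,0,0,0,-1],[0,0,0,0,0,0,-1]]]'
```

```text
time_s: 17.9
tcp_pos: [0.6381, -0.0973, 0.2122]
eef_rot: [-180.0, -0.0, -92.5]
contact_force: [0.5, -0.4, 0.4]
gripper_width: 0.0138
gripper_force: 8.0
time_s: 18.7
tcp_pos: [0.6394, -0.0742, 0.2166]
eef_rot: [-179.9, 0.0, -92.5]
contact_force: [-1.5, -0.2, 4.8]
gripper_width: 0.0137
gripper_force: 8.0
```

```bash
python3 -m pendant '[[[0,0.122,0,0,0,0.25,-1],[-0.004,0.244,0,0,0,0.5,-1],[-0.017,0.488,0,0,0,1,-1],[-0.017,0.488,0,0,0,1,-1],[-0.017,0.488,0,0,0,1,-1],[-0.017,0.488,0,0,0,1,-1],[-0.017,0.488,0,0,0,1,-1],[-0.017,0.488,0,0,0,1,-1]]]'
python3 - <<'E'
from h import *; from st import *
p=r.get_state()["tcp_pos"][:2]-w(95,85); print(np.hypot(*p),np.degrees(np.arctan2(p[1],p[0])-yaw)%360-180)
E
```

```text
time_s: 19.5
tcp_pos: [0.5766, -0.0561, 0.2166]
eef_rot: [-179.9, 0.1, -119.7]
contact_force: [1.5, 0.9, 4.7]
gripper_width: 0.0137
gripper_force: 8.0
0.13918811809515344 62.80250378307852
```

```bash
python3 -m pendant '[[[-0.017,0.488,0,0,0,1,-1],[-0.017,0.488,0,0,0,1,-1],[-0.017,0.488,0,0,0,1,-1],[-0.017,0.488,0,0,0,1,-1],[-0.017,0.488,0,0,0,1,-1],[-0.017,0.488,0,0,0,1,-1],[-0.017,0.488,0,0,0,1,-1],[-0.017,0.488,0,0,0,1,-1]]]' |head -4
python3 -m pendant '[[[-0.017,0.488,0,0,0,1,-1],[-0.017,0.488,0,0,0,1,-1],[-0.017,0.488,0,0,0,1,-1],[-0.017,0.488,0,0,0,1,-1],[-0.017,0.488,0,0,0,1,-1],[-0.012,0.39,0,0,0,0.8,-1],[-0.004,0.244,0,0,0,0.5,-1],[0,0,0,0,0,0,-1]]]'
python3 - <<'E'
from h import *; from st import *
p=r.get_state()["tcp_pos"][:2]-w(95,85); print(np.hypot(*p),np.degrees(np.arctan2(p[1],p[0])-yaw)%360-180)
E
python3 go.py .5066 .0714 .2166 177.1
```

```text
time_s: 20.3
tcp_pos: [0.5227, -0.0008, 0.2166]
eef_rot: [180.0, 0.1, -151.7]
contact_force: [1.8, -0.7, 3.5]
time_s: 21.1
tcp_pos: [0.5061, 0.0582, 0.2165]
eef_rot: [179.9, 0.1, -176.7]
contact_force: [1.3, 1.4, 3.8]
gripper_width: 0.0135
gripper_force: 8.0
0.14047265901801645 5.412953993394581
t 21.1 tcp [0.5061 0.0582 0.2165] rot [ 1.799e+02  1.000e-01 -1.767e+02] w 0.0135 F [1.3 1.4 3.8]
joints [  29.    6.  -23.   -0.  -61. -115.]
shift units [-0.06  0.66 -0.  ] turn units [0.02 0.02 1.55]
```

```bash
python3 -m pendant '[[[-0.017,0.36,0,0,0,0.8,-1],[-0.008,0.22,0,0,0,0.5,-1],[0,0.07,0,0,0,0.2,-1],[0,0,0,0,0,0,-1],[0,0,0,0,0,0,-1],[0,0,0,0,0,0,-1],[0,0,0,0,0,0,-1],[0,0,0,0,0,0,-1]]]'
python3 go.py .5066 .0714 .2166 177.1
```

```text
time_s: 21.9
tcp_pos: [0.506, 0.0704, 0.2165]
eef_rot: [179.9, 0.1, 177.3]
contact_force: [-0.1, 1.8, 5.6]
gripper_width: 0.0135
gripper_force: 8.0
t 21.9 tcp [0.506  0.0704 0.2165] rot [1.799e+02 1.000e-01 1.773e+02] w 0.0135 F [-0.1  1.8  5.6]
joints [  30.    6.  -22.   -0.  -61. -123.]
shift units [-0.03  0.05 -0.01] turn units [0.02 0.01 0.06]
```

```bash
python3 -m pendant '[[[-0.02,0.06,0,0,0,0,-1],[0,0,0,0,0,0,-1],[0,0,0,0,0,0,-1],[0,0,0,0,0,0,-0.5],[0,0,0,0,0,0,0],[0,0,0,0,0,0,0],[0,0,0,0,0,0,0],[0,0,0,0,0,0,0]]]'
python3 -m pendant '[[[0,0,-0.4,0,0,0,0],[0,0,-0.8,0,0,0,0],[0,0,-1,0,0,0,0],[0,0,-1,0,0,0,0],[0,-0.5,-0.6,0,0,0,0],[0,-1,-0.2,0,0,0,0],[0,-1,0,0,0,0,0],[0,-1,0,0,0,0,0]]]' >/dev/null
python3 -m pendant '[[[0,-1,0,0,0,0,0],[0,-1,0,0,0,0,0],[0,-1,0,0,0,0,0],[0,-1,0,0,0,0,0],[0,-1,0,0,0,0,0],[0,-1,0,0,0,0,0],[0,-0.5,0,0,0,0,0],[0,0,0,0,0,0,0]]]' |head -4
python3 - <<'E'
from m import *; from st import *
S=cap("side");T=cap("top"); np.save("side2.npy",S,allow_pickle=True); np.save("top2.npy",T,allow_pickle=True)
def crop(c,x0,y0,x1,y1,s): return cv2.resize(c["frame"][y0:y1,x0:x1],None,fx=s,fy=s,interpolation=cv2.INTER_CUBIC)
cv2.imwrite("pics/l1.png",np.hstack([crop(S,240,170,360,290,3.3),crop(T,245,190,365,310,3.3)]))
for nm,c in(("s",S),("t",T)):
    uv=proj(c,[.5066,.0714,.209]); print(nm,uv)
A=[blob(c,(int(u)-15,int(v)-15,int(u)+15,int(v)+15),orange) for c,(u,v) in((S,proj(S,[.5066,.0714,.209])),(T,proj(T,[.5066,.0714,.209])))]
for a in A: print(a[0],a[1])
h,e=tri(S,A[0][0],T,A[1][0]); d=R.T@(h[:2]-w(-45,85)); print(h,e,"station-frame offset mm from ring",d*1e3)
E
```

```text
time_s: 22.7
tcp_pos: [0.506, 0.0712, 0.216]
eef_rot: [-180.0, -0.0, 177.3]
contact_force: [0.2, -0.9, 0.8]
gripper_width: 0.0426
gripper_force: 0.0
time_s: 24.3
tcp_pos: [0.4963, -0.1297, 0.2962]
eef_rot: [-180.0, -0.0, 177.2]
contact_force: [0.4, 0.7, 1.3]
s (np.float64(276.0564756104498), np.float64(194.4706512300124))
t (np.float64(287.79046832327003), np.float64(255.14660480907935))
[274.5 203. ] [274 203   2   1   2]Traceback (most recent call last):
  File "<stdin>", line 8, in <module>
TypeError: 'NoneType' object is not subscriptable
```

View pics/l1.png

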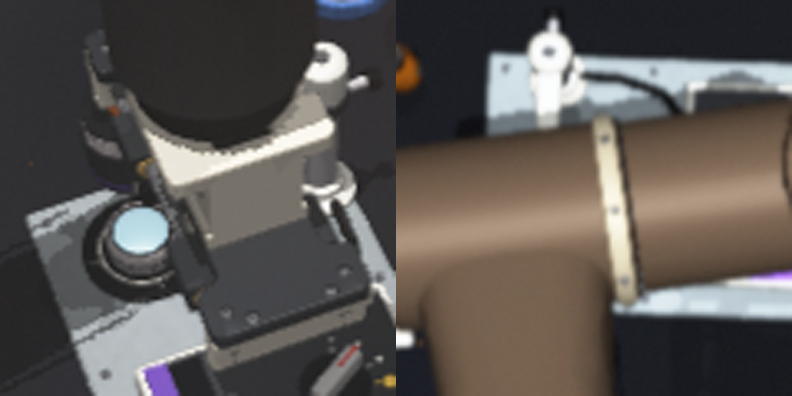

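The arm hides the lamp in both views: in the top half the forearm lies right over it. I'll move further right and check the forearm height there.

```bash
python3 -m pendant '[[[0,-1,0,0,0,0,0],[0,-1,0,0,0,0,0],[0,-1,0,0,0,0,0],[0,-1,0,0,0,0,0],[0,-1,0,0,0,0,0],[0,-1,0,0,0,0,0],[0,-1,0,0,0,0,0],[0,-1,0,0,0,0,0]]]' >/dev/null
python3 -m pendant '[[[0,-1,0,0,0,0,0],[0,-1,0,0,0,0,0],[0,-1,0,0,0,0,0],[0,-1,0,0,0,0,0],[0,-0.5,0,0,0,0,0],[0,0,0,0,0,0,0],[0,0,0,0,0,0,0],[0,0,0,0,0,0,0]]]' |head -4
cat > look.py <<'E'
from m import *; from st import *
def crop(c,x0,y0,x1,y1,s): return cv2.resize(c["frame"][y0:y1,x0:x1],None,fx=s,fy=s,interpolation=cv2.INTER_CUBIC)
def lamp(tag):
    S=cap("side");T=cap("top"); np.save(f"side{tag}.npy",S,allow_pickle=True); np.save(f"top{tag}.npy",T,allow_pickle=True)
    cv2.imwrite(f"pics/l{tag}.png",np.hstack([crop(S,240,170,360,290,3.3),crop(T,245,190,365,310,3.3)]))
    A=[]
    for c in(S,T):
        u,v=proj(c,[.5066,.0714,.205]); a=blob(c,(int(u)-18,int(v)-18,int(u)+18,int(v)+18),orange); A.append(a); print(None if a is None else (a[0],a[1]))
    if None in A: return
    h,e=tri(S,A[0][0],T,A[1][0]); print(h,e,"station-frame offset mm from ring",R.T@(h[:2]-w(-45,85))*1e3)
E
python3 - <<'E'
from look import *
T=np.load("top2.npy",allow_pickle=True).item()
for u in range(250,370,20): print(u,[dep(T,u,v).round(2).tolist() for v in(240,255)])
lamp(3)
E
python3 go.py .57 -.117 .2166 28
```

```text
time_s: 26.0
tcp_pos: [0.485, -0.3774, 0.2963]
eef_rot: [180.0, 0.0, 177.3]
contact_force: [0.3, 0.1, -0.2]
250 [[0.5, 0.11, 0.69], [0.42, -0.01, 1.52]]
270 [[0.5, 0.07, 0.69], [0.47, 0.07, 0.7]]
290 [[0.5, 0.04, 0.69], [0.47, 0.04, 0.7]]
310 [[0.5, 0.01, 0.7], [0.47, 0.01, 0.7]]
330 [[0.5, -0.03, 0.69], [0.47, -0.03, 0.7]]
350 [[0.5, -0.06, 0.7], [0.47, -0.06, 0.69]]
(array([274.51086957, 196.0326087 ]), array([271, 188,   9,  17,  92], dtype=int32))
(array([289.08333333, 256.16666667]), array([286, 254,   6,   6,  12], dtype=int32))
[0.50288978 0.06814477 0.2097507 ] 0.0018781171672058348 station-frame offset mm from ring [-3.56845572 -3.45280061]
t 26.1 tcp [ 0.485  -0.3775  0.2964] rot [-180.     0.   177.3] w 0.0438 F [-0.3 -1.   0.1]
joints [-20.  13.  -3.  -0. -73. -73.]
shift units [-3.64 13.21  3.99] turn units [1.000e-02 0.000e+00 3.733e+01]
```

View pics/l3.png

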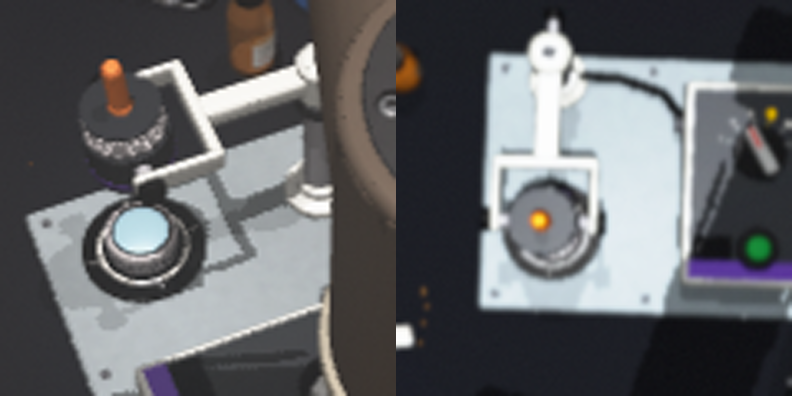

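The lamp is over the stage: handle tip at (540,219), fork spanning 497 to 597 in the top half, cell visible below in the side half. Next I'll measure the swing from the arm and fork, and the tilt from the handle.

Run:
```python
from look import *
S=np.load("side3.npy",allow_pickle=True).item();T=np.load("top3.npy",allow_pickle=True).item()
col=w(95,85); St=lambda p:R.T@(np.asarray(p)[:2]-w(-45,85))*1e3
# arm strip & fork: white pixels in top view with depth height .13-.17
P=[]
for v in range(195,275):
    for u in range(265,312):
        px=T["frame"][v,u].astype(int); p=dep(T,u,v)
        if px.min()>150 and .12<p[2]<.18: P.append([u,v,*St(p),p[2]*1e3])
P=np.array(P); print(len(P),"z",np.percentile(P[:,4],[5,50,95]))
strip=P[(P[:,2]>55)&(P[:,2]<110)]; f=np.polyfit(strip[:,2],strip[:,3],1); print("arm strip: y=",f,"deg",np.degrees(np.arctan(f[0])),"y at 0",f[1],"y at 140",np.polyval(f,140))
fork=P[P[:,2]<50]
for v in sorted(set(fork[:,1])): 
    q=fork[fork[:,1]==v]; print(int(v),"x",q[:,2].mean().round(1),"y range",q[:,3].min().round(1),q[:,3].max().round(1),len(q))
hsv=cv2.cvtColor(T["frame"],cv2.COLOR_BGR2HSV)
print("depth handle top",[(u,v,St(dep(T,u,v)).round(1).tolist(),dep(T,u,v)[2].round(3)) for u in(287,288,289,290) for v in (255,256,257)])
om=lambda h:(h[...,0]<28)&(h[...,1]>70)&(h[...,2]>80)
b=blob(T,(278,246,300,268),om); print(b[0],b[1],St(onz(T,*b[0],.226)),St(onz(T,*b[0],.22)))
bs=blob(S,(262,180,290,210),om); m=bs[2]; q=np.argwhere(m)[:,::-1].astype(float)
top=q[q[:,1]<q[:,1].min()+5].mean(0); bot=q[q[:,1]>q[:,1].max()-5].mean(0); print("side",bs[0],bs[1],top,bot)
# expected, if level, of rod axis in side view
for z in(.184,.205,.226): print(z,proj(S,[*w(-45,85),z]),proj(T,[*w(-45,85),z]))
```

```text
571 z [147.39558174 157.94639701 167.33483236]
arm strip: y= [ 0.0018766  -1.26710349] deg 0.10752120295189829 y at 0 -1.2671034881365602 y at 140 -1.0043793187210615
238 x 49.6 y range 12.8 40.6 9
239 x 47.9 y range -44.8 43.0 33
240 x 45.8 y range -44.7 43.2 30
241 x 42.7 y range -44.7 42.8 6
242 x 39.1 y range -42.4 42.1 5
243 x 36.7 y range -42.6 42.4 5
244 x 34.1 y range -42.6 42.9 5
245 x 31.1 y range -42.7 42.0 5
246 x 28.4 y range -43.0 42.2 5
247 x 25.6 y range -42.9 41.9 5
248 x 22.8 y range -43.2 41.7 5
249 x 20.3 y range -43.2 42.0 5
250 x 17.6 y range -43.3 41.5 5
251 x 14.7 y range -43.4 41.6 5
252 x 11.7 y range -43.7 44.5 6
253 x 9.0 y range -43.8 43.6 6
254 x 6.1 y range -43.6 43.5 6
255 x 3.8 y range -44.0 43.6 9
256 x 1.1 y range -44.1 43.9 11
257 x -1.7 y range -44.2 43.1 11
258 x -4.1 y range -44.3 43.2 8
259 x -7.4 y range -44.3 43.4 5
260 x -7.8 y range -41.5 -41.5 1
264 x -18.9 y range -22.0 -22.0 1
265 x -22.4 y range -19.3 -17.8 2
266 x -24.8 y range -14.0 -14.0 1
depth handle top [(287, 255, [-0.8, 1.0], np.float64(0.226)), (287, 256, [-2.9, 1.4], np.float6
[... 371 characters left out ...]
290, 256, [-2.9, -6.7], np.float64(0.222)), (290, 257, [-5.4, -6.7], np.float64(0.221))]
[288.13513514 256.2972973 ] [285 253   7   7  37] [-4.09246319 -2.11543745] [-3.71786067 -1.74138925]
side [274.58677686 196.27272727] [270 188  11  17 121] [273.21212121 190.21212121] [275.71052632 201.92105263]
0.184 (np.float64(277.1513642654753), np.float64(201.84549358243186)) (np.float64(288.34638490076003), np.float64(255.7588232716471))
0.205 (np.float64(276.243640518219), np.float64(195.66324070789105)) (np.float64(287.8770575946445), np.float64(255.236916471291))
0.226 (np.float64(275.30550754708423), np.float64(189.2702369599635)) (np.float64(287.39258745619276), np.float64(254.6981794583441))
```

The fork and arm put swing within about half a degree of 0. The handle seems to lean 2 to 3° outward. I'll fix that later by clamping the rod across the tilt plane, so the flat pads bring it parallel to the vertical tool. The selector is on the way, so I'll do it first.

```bash
python3 -m pendant '[[[-0.1,0.5,0,0,0,0,0],[-0.26,0.94,0,0,0,0,0],[-0.26,0.94,0,0,0,0,0],[-0.26,0.94,0,0,0,0,0],[-0.26,0.94,0,0,0,0,0],[-0.26,0.94,0,0,0,0,0],[-0.26,0.94,0,0,0,0,0],[-0.26,0.94,0,0,0,0,0]]]' >/dev/null
python3 -m pendant '[[[-0.26,0.94,0,0,0,0,0],[-0.26,0.94,0,0,0,0,0],[-0.26,0.94,0,0,0,0,0],[-0.26,0.94,0,0,0,0,0],[-0.26,0.94,0,0,0,0,0],[-0.26,0.94,0,0,0,0,0],[-0.26,0.94,0,0,0,0,0],[-0.2,0.5,0,0,0,-0.7,0]]]' >/dev/null
python3 -m pendant '[[[0,0,0.4,0,0,-1,0],[0,0,0.7,0,0,-1,0],[0,0,0.8,0,0,-1,0],[0,0,0.8,0,0,-1,0],[0,0,0.8,0,0,-1,0],[0,0,0.8,0,0,-1,0],[0,0,0.7,0,0,-1,0],[0,0,0.3,0,0,0,0]]]' |head -4
python3 go.py .5701 -.1171 .096 -152
```

```text
time_s: 28.5
tcp_pos: [0.5761, -0.0984, 0.189]
eef_rot: [180.0, -0.1, -151.8]
contact_force: [-0.7, 0.5, 0.1]
t 28.5 tcp [ 0.5761 -0.0984  0.189 ] rot [ 1.800e+02 -1.000e-01 -1.518e+02] w 0.0443 F [-0.7  0.5  0.1]
joints [  9.  15. -16.  -0. -60. -71.]
shift units [ 0.7  -0.69  4.65] turn units [ 0.01 -0.02  0.04]
```

```bash
python3 -m pendant '[[[0.4,-0.4,0,0,0,0,0],[0.3,-0.29,0.4,0,0,0,0],[0,0,0.9,0,0,0,0],[0,0,0.9,0,0,0,0],[0,0,0.9,0,0,0,0],[0,0,0.7,0,0,0,0],[0,0,0.5,0,0,0,0],[0,0,0.2,0,0,0,0]]]' |head -4
python3 -m pendant '[[[0,0,0,0,0,0,-0.3],[0,0,0,0,0,0,-1],[0,0,0,0,0,0,-1],[0,0,0,0,0,0,-1],[0,0,0,0,0,0,-1],[0,0,0,0,0,0,-1],[0,0,0,0,0,0,-1],[0,0,0,0,0,0,-1]]]' 25
python3 go.py .5701 -.1171 .096 -152
```

```text
time_s: 29.3
tcp_pos: [0.5707, -0.1183, 0.0994]
eef_rot: [180.0, -0.0, -152.0]
contact_force: [0.3, 0.9, -0.7]
time_s: 30.1
tcp_pos: [0.5707, -0.1168, 0.1007]
eef_rot: [179.9, 0.0, -151.9]
contact_force: [-4.5, 6.9, 5.9]
gripper_width: 0.0117
gripper_force: 25.0
t 30.1 tcp [ 0.5707 -0.1168  0.1007] rot [ 179.9    0.  -151.9] w 0.0117 F [-4.5  6.9  5.9]
joints [  8.  20. -22.  -0. -48. -69.]
shift units [0.03 0.   0.24] turn units [0.02 0.01 0.02]
```

```bash
python3 -m pendant '[[[0,0.04,0,0,0,0.4,-1],[0,0,0,0,0,0.8,-1],[0,0,0,0,0,0.9,-1],[0,0,0,0,0,0.9,-1],[0,0,0,0,0,0.9,-1],[0,0,0,0,0,0.9,-1],[0,0,0,0,0,0.9,-1],[0,0,0,0,0,0.9,-1]]]' 30
python3 -m pendant '[[[0,0,0,0,0,0.9,-1],[0,0,0,0,0,0.9,-1],[0,0,0,0,0,0.9,-1],[0,0,0,0,0,0.9,-1],[0,0,0,0,0,0.8,-1],[0,0,0,0,0,0.4,-1],[0,0,0,0,0,0,-1],[0,0,0,0,0,0,-1]]]'
python3 -c "
from h import *; print(r.get_state()['moment'])"
```

```text
time_s: 30.9
tcp_pos: [0.5707, -0.1167, 0.1007]
eef_rot: [180.0, 0.0, -178.5]
contact_force: [-2.0, 3.2, 4.0]
gripper_width: 0.0115
gripper_force: 30.0
time_s: 31.7
tcp_pos: [0.5707, -0.1166, 0.1007]
eef_rot: [180.0, 0.0, 162.5]
contact_force: [-2.5, 5.2, 6.2]
gripper_width: 0.0117
gripper_force: 30.0
[1.83428032 0.86987518 0.04008669]
```

```bash
python3 -m pendant '[[[0,0,0,0,0,0,-0.7],[0,0,0,0,0,0,-0.4],[0,0,0,0,0,0,0],[0,0,0,0,0,0,0],[0,0,0,0,0,0,0],[0,0,-0.5,0,0,0,0],[0,0,-1,0,0,0,0],[0,0,-1,0,0,-0.5,0]]]' |head -4
python3 -m pendant '[[[0,0,-1,0,0,-1,0],[0,0,-1,0,0,-1,0],[0,0,-1,0,0,-1,0],[0,0,-1,0,0,-1,0],[0,0,-1,0,0,-1,0],[0,0,-1,0,0,-1,0],[0,0,-1,0,0,-1,0],[0,0,-0.4,0,0,-1,0]]]' >/dev/null
python3 -m pendant '[[[0,0,0,0,0,-1,0],[0,0,0,0,0,-1,0],[0,0,0,0,0,-1,0],[0,0,0,0,0,-1,0],[0,0,0,0,0,-1,0],[0,0,0,0,0,-1,0],[0,0,0,0,0,-1,0],[0,0,0,0,0,-1,0]]]' >/dev/null
python3 -m pendant '[[[0,0,0,0,0,-1,0],[0,0,0,0,0,-1,0],[0,0,0,0,0,-1,0],[0,0,0,0,0,-1,0],[0,0,0,0,0,-1,0],[0,0,0,0,0,-1,0],[0,0,0,0,0,-1,0],[0,0,0,0,0,-1,0]]]' >/dev/null
python3 go.py .5050 .0714 .296 -92.9
```

```text
time_s: 32.5
tcp_pos: [0.5706, -0.1173, 0.1511]
eef_rot: [-180.0, -0.0, 164.5]
contact_force: [0.6, -0.7, 0.4]
t 34.9 tcp [ 0.5706 -0.1172  0.299 ] rot [-180.     0.   -99.4] w 0.044 F [-0.1 -0.  -0.9]
joints [  8.  10.  -7.   0. -73. -17.]
shift units [-8.77  4.77  0.15] turn units [-0.01  0.   -1.61]
```

```bash
python3 -m pendant '[[[-0.5,0.27,0,0,0,0,0],[-0.9,0.5,0,0,0,0,0],[-0.95,0.5,0,0,0,0,0],[-0.95,0.5,0,0,0,0,0],[-0.95,0.5,0,0,0,0,0],[-0.95,0.5,0,0,0,0,0],[-0.95,0.5,0,0,0,0,0],[-0.95,0.5,0,0,0,0,0]]]' >/dev/null
python3 -m pendant '[[[-0.95,0.5,0,0,0,0,0],[-0.72,0.5,0,0,0,0,0],[0,0,0,0,0,-0.8,0],[0,0,0,0,0,-0.8,0],[0,0,0,0,0,0,0],[0,0,0,0,0,0,0],[0,0,0,0,0,0,0],[0,0,0,0,0,0,0]]]' >/dev/null
python3 go.py .5062 .0714 .2135 -92.9
```

```text
t 36.5 tcp [0.5056 0.0715 0.2982] rot [-180.     0.   -93.2] w 0.0438 F [0.4 0.3 0.3]
joints [ 30.   3. -15.  -0. -72. -33.]
shift units [ 0.   -0.03  4.24] turn units [-0.    0.   -0.07]
```

```bash
python3 -m pendant '[[[0,-0.03,0.4,0,0,-0.07,0],[0,0,0.8,0,0,0,0],[0,0,0.9,0,0,0,0],[0,0,0.9,0,0,0,0],[0,0,0.7,0,0,0,0],[0,0,0.35,0,0,0,0],[0,0,0.1,0,0,0,0],[0,0,0,0,0,0,0]]]' |head -4
python3 -m pendant '[[[0,0,0,0,0,0,-0.4],[0,0,0,0,0,0,-0.7],[0,0,0,0,0,0,-1],[0,0,0,0,0,0,-1],[0,0,0,0,0,0,-1],[0,0,0,0,0,0,-1],[0,0,0,0,0,0,-1],[0,0,0,0,0,0,-1]]]' 10
python3 go.py .5062 .0714 .2135 -92.9; python3 -c "
from h import *; s=r.get_state();print(s['moment'],s['contact_force'])"
```

```text
time_s: 37.3
tcp_pos: [0.5064, 0.0715, 0.2152]
eef_rot: [180.0, -0.0, -92.8]
contact_force: [-0.2, 0.3, 0.0]
time_s: 38.1
tcp_pos: [0.5062, 0.0715, 0.2153]
eef_rot: [-180.0, -0.0, -92.8]
contact_force: [-1.2, 0.8, 4.0]
gripper_width: 0.0141
gripper_force: 10.0
t 38.1 tcp [0.5062 0.0715 0.2153] rot [-180.    -0.   -92.8] w 0.0141 F [-1.2  0.8  4. ]
joints [ 30.   7. -23.   0. -61. -33.]
shift units [0.01 0.   0.09] turn units [-0.   -0.    0.02]
[0.17589437 0.67086144 0.04972017] [-1.21355082  0.79641173  3.95747074]
```

```bash
python3 -m pendant '[[[0,0,0,0,0,0,-1],[0,0,0,0,0,0,-1],[0,0,0,0,0,0,-1],[0,0,0,0,0,0,-1],[0,0,0,0,0,0,-1],[0,0,0,0,0,0,-1],[0,0,0,0,0,0,-1],[0,0,0,0,0,0,-1]]]' 30
python3 -c "
from h import *; s=r.get_state();print(s['moment'],s['contact_force'],s['gripper_width'])"
```

```text
time_s: 38.9
tcp_pos: [0.5063, 0.0716, 0.2153]
eef_rot: [-180.0, 0.0, -92.8]
contact_force: [-2.4, -0.3, 5.3]
gripper_width: 0.0131
gripper_force: 30.0
[ 0.09224413  0.87747086 -0.00255036] [-2.36875214 -0.29381014  5.25066456] 0.013129219403761732
```

```bash
python3 -m pendant '[[[0,0.03,0,0,0,0,-1],[0,0,0,0,0,0,-1],[0,0,0,0,0,0,-1],[0,0,0,0,0,0,-1],[0,0,0,0,0,0,-1],[0,0,0,0,0,0,-1],[0,0,0,0,0,0,-1],[0,0,0,0,0,0,-1]]]' 30
python3 -c "
from h import *; s=r.get_state();print(s['moment'],s['contact_force'],s['gripper_width'])"
```

```text
time_s: 39.7
tcp_pos: [0.5059, 0.0717, 0.2153]
eef_rot: [-180.0, 0.0, -92.8]
contact_force: [2.6, -0.7, 3.4]
gripper_width: 0.0132
gripper_force: 30.0
[-3.16127383e-01 -1.17405740e+00 -8.54449657e-04] [ 2.63433278 -0.68131009  3.4333111 ] 0.013209175135574383
```

```bash
python3 -m pendant '[[[0,-0.015,0,0,0,0,-1],[0,0,0,0,0,0,-0.8],[0,0,0,0,0,0,-0.5],[0,0,0,0,0,0,0],[0,0,0,0,0,0,0],[0,0,0,0,0,0,0],[0,0,-0.4,0,0,0,0],[0,0,-0.9,0,0,0,0]]]' |head -4
python3 -m pendant '[[[0,0,-1,0,0,0,0],[0,0,-1,0,0,0,0],[0.5,0,-0.7,0,0,0,0],[1,0,-0.2,0,0,0,0],[1,0,0,0,0,0,0],[1,0,0,0,0,0,0],[1,0,0,0,0,0,0],[1,0,0,0,0,0,0]]]' >/dev/null
python3 -m pendant '[[[1,0,0,0,0,0,0],[1,0,0,0,0,0,0],[1,0,0,0,0,0,0],[1,0,0,0,0,0,0],[1,0,0,0,0,0,0],[1,0,0,0,0,0,0],[1,0,0,0,0,0,0],[1,0,0,0,0,0,0]]]' >/dev/null
python3 -m pendant '[[[1,0,0,0,0,0,-1],[1,0,0,0,0,0,-1],[1,0,0,0,0,0,-1],[1,0,0,0,0,0,-1],[1,0,0,0,0,0,-1],[1,0,0,0,0,0,-1],[1,0,0,0,0,0,-1],[0.5,0,0,0,0,0,-1]]]' 20|head -4
python3 - <<'E'
from look import *
lamp(4)
S=np.load("side4.npy",allow_pickle=True).item();T=np.load("top4.npy",allow_pickle=True).item()
St=lambda p:R.T@(np.asarray(p)[:2]-w(-45,85))*1e3
om=lambda h:(h[...,0]<28)&(h[...,1]>70)&(h[...,2]>80)
b=blob(T,(278,246,300,268),om); print(b[0],b[1],St(onz(T,*b[0],.22)))
bs=blob(S,(262,180,290,210),om); q=np.argwhere(bs[2])[:,::-1].astype(float)
print("side",bs[0],bs[1],q[q[:,1]<q[:,1].min()+5].mean(0),q[q[:,1]>q[:,1].max()-5].mean(0))
cv2.imwrite("pics/l5.png",np.hstack([crop(S,250,175,380,315,3),crop(T,260,190,390,330,3)]))
E
python3 go.py .4842 -.1127 .15 -92.9
```

```text
time_s: 40.5
tcp_pos: [0.505, 0.0713, 0.2405]
eef_rot: [179.8, -0.1, -92.8]
contact_force: [1.0, -0.3, -0.1]
time_s: 42.9
tcp_pos: [0.4849, -0.3491, 0.2994]
eef_rot: [180.0, -0.0, -92.9]
contact_force: [0.1, 0.5, 0.1]
(array([275.55670103, 195.58762887]), array([272, 187,   9,  18,  97], dtype=int32))
(array([288.68421053, 255.42105263]), array([286, 252,   6,   7,  19], dtype=int32))
[0.50523737 0.069188   0.20870592] 0.0012778167363876952 station-frame offset mm from ring [-1.27693682 -2.29156486]
[288.0952381  255.38095238] [285 252   7   8  42] [-1.32331959 -1.53094336]
side [275.744 195.944] [272 187   9  18 125] [274.9 189.3] [276.5        201.89473684]
t 43.0 tcp [ 0.4849 -0.3488  0.2991] rot [180.    0.  -92.9] w 0.0006 F [-0.3  0.8  0.4]
joints [-17.  12.  -5.   0. -73.  14.]
shift units [-11.79   0.63   7.46] turn units [ 0.01  0.   -0.01]
```

View pics/l5.png

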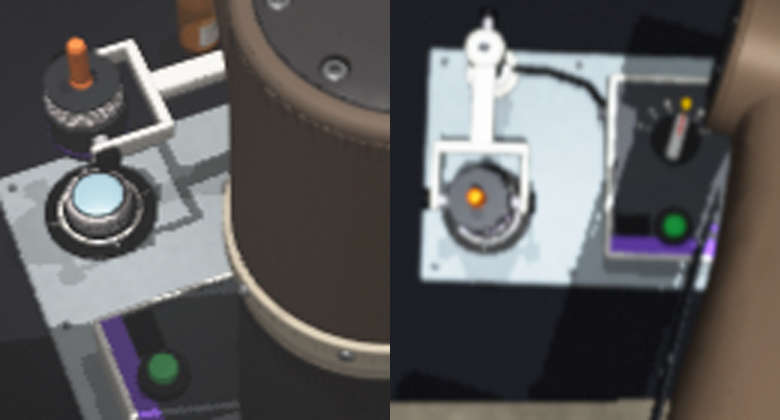

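The lamp handle is now upright at (78,62) in the side half. The bar points at the yellow dot (686,103) in the top half. I'll check both numerically, then go to the button.

```bash
python3 - <<'E'
from look import *
T=np.load("top4.npy",allow_pickle=True).item(); St=lambda p:R.T@(np.asarray(p)[:2]-w(-45,85))*1e3
P=[]
for v in range(195,275):
    for u in range(265,312):
        p=dep(T,u,v)
        if T["frame"][v,u].min()>150 and .12<p[2]<.18: P.append([v,*St(p)])
P=np.array(P)
print("fork mids",[round((P[P[:,0]==v][:,2].min()+P[P[:,0]==v][:,2].max())/2,1) for v in range(242,260)])
s=P[(P[:,1]>55)&(P[:,1]<110)]; print("strip",np.polyfit(s[:,1],s[:,2],1))
b=blob(T,(344,222,372,248),lambda h:(h[...,2]>110)&(h[...,1]<75)); q=np.argwhere(b[2])[:,::-1]
X=np.array([onz(T,u,v,.09)[:2]-w(28,-100) for u,v in q]); d=np.linalg.svd(X-X.mean(0),full_matrices=False)[2][0]; d*=np.sign(d[0])
print(len(q),X.mean(0)*1e3,"value",1.25-(np.arctan2(d[1],d[0])-yaw))
E
python3 -m pendant '[[[-0.5,0.1,0,0,0,0,-1],[-1,0.1,0,0,0,0,-1],[-1,0.1,0,0,0,0,-1],[-1,0.1,0,0,0,0,-1],[-1,0.1,0,0,0,0,-1],[-1,0.1,0,0,0,0,-1],[-1,0.03,0,0,0,0,-1],[-1,0,0,0,0,0,-1]]]' >/dev/null
python3 -m pendant '[[[-1,0,0,0,0,0,-1],[-1,0,0,0,0,0,-1],[-1,0,0,0,0,0,-1],[-1,0,0,0,0,0,-1],[-0.3,0,0.5,0,0,0,-1],[0,0,0.9,0,0,0,-1],[0,0,1,0,0,0,-1],[0,0,1,0,0,0,-1]]]' >/dev/null
python3 -m pendant '[[[0,0,1,0,0,0,-1],[0,0,1,0,0,0,-1],[0,0,0.9,0,0,0,-1],[0,0,0.6,0,0,0,-1],[0,0,0.3,0,0,0,-1],[0,0,0,0,0,0,-1],[0,0,0,0,0,0,-1],[0,0,0,0,0,0,-1]]]' >/dev/null
python3 go.py .4842 -.1127 .112 -92.9
```

```text
fork mids [np.float64(0.1), np.float64(-0.1), np.float64(-0.2), np.float64(-0.3), np.float64(-0.1), np.float64(-0.8), np.float64(-0.4), np.float64(-0.8), np.float64(-0.7), np.float64(-1.0), np.float64(0.7), np.float64(0.2), np.float64(0.0), np.float64(-0.4), np.float64(-0.2), np.float64(-0.4), np.float64(-0.4), np.float64(-0.4)]
strip [-0.01728117  0.45663283]
44 [-0.03960401 -0.01745214] value 1.4774438481934764
t 45.4 tcp [ 0.4847 -0.1115  0.1559] rot [-179.9    0.   -92.8] w 0.0002 F [-0.8  0.6 -0.3]
joints [ 10.   9. -29.   0. -53. -13.]
shift units [0.06 0.03 2.2 ] turn units [-0.02  0.    0.02]
```

Swing is about 0 and the selector reads 1.48, so everything is set. Now I'll lower onto the button.

```bash
python3 -m pendant '[[[0.06,0.03,0.5,0,0,0,-1],[0,0,0.7,0,0,0,-1],[0,0,0.6,0,0,0,-1],[0,0,0.3,0,0,0,-1],[0,0,0.1,0,0,0,-1],[0,0,0,0,0,0,-1],[0,0,0,0,0,0,-1],[0,0,0,0,0,0,-1]]]' | head -4
python3 -m pendant '[[[0,0,0.1,0,0,0,-1],[0,0,0.1,0,0,0,-1],[0,0,0,0,0,0,-1],[0,0,0,0,0,0,-1],[0,0,0,0,0,0,-1],[0,0,0,0,0,0,-1],[0,0,0,0,0,0,-1],[0,0,0,0,0,0,-1]]]' | head -4
```

```text
time_s: 46.2
tcp_pos: [0.4839, -0.1127, 0.1116]
eef_rot: [-180.0, 0.0, -92.8]
contact_force: [0.2, 1.3, -1.1]
time_s: 47.0
tcp_pos: [0.4837, -0.1127, 0.1072]
eef_rot: [-180.0, 0.0, -92.8]
contact_force: [0.1, 1.1, 1.4]
```

```bash
python3 -m pendant '[[[0,0,0.06,0,0,0,-1],[0,0,0.06,0,0,0,-1],[0,0,0.05,0,0,0,-1],[0,0,0.05,0,0,0,-1],[0,0,0,0,0,0,-1],[0,0,0,0,0,0,-1],[0,0,0,0,0,0,-1],[0,0,0,0,0,0,-1]]]' | head -4
```

```text
time_s: 47.8
tcp_pos: [0.4837, -0.1127, 0.1028]
eef_rot: [-180.0, 0.0, -92.8]
contact_force: [0.1, 2.1, 3.6]
```

```bash
python3 -m pendant '[[[0,0,0.05,0,0,0,-1],[0,0,0.04,0,0,0,-1],[0,0,0.04,0,0,0,-1],[0,0,0,0,0,0,-1],[0,0,0,0,0,0,-1],[0,0,0,0,0,0,-1],[0,0,0,0,0,0,-1],[0,0,0,0,0,0,-1]]]' | head -4
```

```text
time_s: 48.6
tcp_pos: [0.4838, -0.1128, 0.1019]
eef_rot: [-179.9, -0.0, -92.8]
contact_force: [-7.1, 3.1, 23.1]
```

Commanded past the stop, the tool held at z 0.102 with 23 N, so the button is fully in. I'll retract straight up and do a final check.

```bash
python3 -m pendant '[[[0,0,-0.3,0,0,0,-1],[0,0,-0.6,0,0,0,-1],[0,0,-0.9,0,0,0,-1],[0,0,-1,0,0,0,-1],[0,0,-1,0,0,0,-1],[0,0,-1,0,0,0,-1],[0,0,-1,0,0,0,-1],[0,0,-1,0,0,0,-1]]]' | head -4
python3 -m pendant '[[[0.5,0,-1,0,0,0,-1],[1,0,-1,0,0,0,-1],[1,0,-1,0,0,0,-1],[1,0,0,0,0,0,-1],[1,0,0,0,0,0,-1],[1,0,0,0,0,0,-1],[1,0,0,0,0,0,-1],[1,0,0,0,0,0,-1]]]' >/dev/null
python3 -m pendant '[[[1,0,0,0,0,0,-1],[1,0,0,0,0,0,-1],[1,0,0,0,0,0,-1],[0.5,0,0,0,0,0,-1],[0,0,0,0,0,0,-1],[0,0,0,0,0,0,-1],[0,0,0,0,0,0,-1],[0,0,0,0,0,0,-1]]]' | head -4
python3 - <<'E'
from look import *
lamp(6)
S=np.load("side6.npy",allow_pickle=True).item();T=np.load("top6.npy",allow_pickle=True).item()
cv2.imwrite("pics/l7.png",np.hstack([crop(S,250,175,380,315,3),crop(T,260,190,390,330,3)]))
E
```

```text
time_s: 49.4
tcp_pos: [0.4829, -0.1129, 0.237]
eef_rot: [179.9, -0.0, -92.9]
contact_force: [0.3, 0.4, -0.2]
time_s: 51.0
tcp_pos: [0.4728, -0.3318, 0.2963]
eef_rot: [-180.0, 0.0, -92.8]
contact_force: [-0.0, -0.3, -0.3]
(array([275.55670103, 195.58762887]), array([272, 187,   9,  18,  97], dtype=int32))
(array([288.68421053, 255.42105263]), array([286, 252,   6,   7,  19], dtype=int32))
[0.50523737 0.069188   0.20870592] 0.0012778167363876952 station-frame offset mm from ring [-1.27693682 -2.29156486]
```

View pics/l7.png

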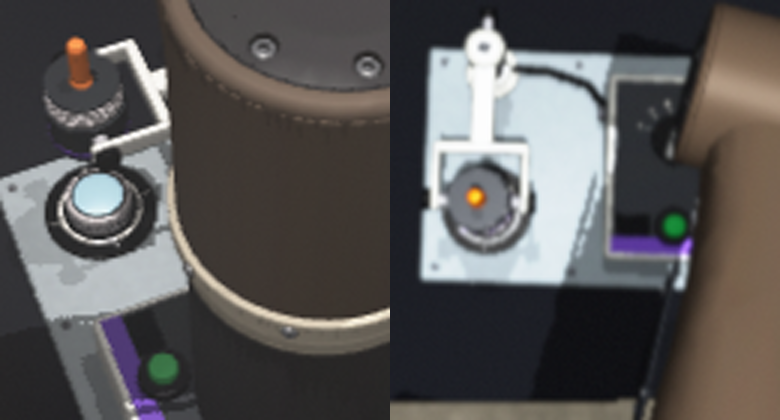

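Nothing has shifted: the cell is under the lamp at (100,195), the handle is upright at (78,62), and the green button at (163,368) is back out. I'm handing the job in.

```bash
python3 -c "
from plant import r; print(r.close_job())"
```

```text
the job is handed in; nothing more can be done
None
```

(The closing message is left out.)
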